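# Third hand on a kart engine: seat the clutch cover and hold it against its spring

### The job

Pick up the two-eared clutch cover and seat it on the crankcase, wide hole over the thick dowel and narrow hole over the thin one, then press it straight down against the spring plate with a steady push of about 12 N, which sinks the plate about 8 mm, a little over half of its travel. Be the third hand for the mechanic who will put in the screws: hold that push steadily for at least three seconds and finish still holding it there, without letting go. Never lean on it with more than 25 N, and leave the other things on the table where they are.

Things in the scene. Friction and masses are not known exactly. Their poses are not given: they have to be found in the camera images.
- cover: Loose clutch cover, bare cast aluminium, 0.18 to 0.28 kg, lying flat on the table among the hub and the sprocket (the three swap places). Disc 96 mm across, 10 mm thick at the rim, 14 mm within 34 mm of the centre; two flat ears 36 mm wide, 10 mm thick, make it 160 mm long along x. A vertical through hole in each ear: wide at +x, narrow at -x. Origin: centre of the underside; z up.
- cover_rib (a point): Middle of the top of the cover's upright grip rib, 42 mm above its underside. The rib is 50 mm long (along the cover's x, from hole to hole), 16 mm thick (y) and rises 28 mm from the cover's top. A round steel plug (14 mm across, top 20.5 mm above the underside) stands 37 mm from the centre towards the wide hole.
- wide_hole (a point): Centre of the cover's wide hole (15 mm), at the underside, 62 mm from the cover's centre. The thick dowel belongs in it.
- narrow_hole (a point): Centre of the cover's narrow hole (11 mm), at the underside, 62 mm from the centre. Only the thin dowel fits it.
- crankcase: Fixed aluminium crankcase lying flat on a 220 x 180 x 12 mm steel work plate, a finned barrel stub on its -y side (to 138 mm from the centre). Its deck is 75 mm above the table. Two upright dowels with tapered tips on its x axis, thick at +x, thin at -x, the sprung plate between them. Origin: on the table under the centre between the dowels; z up.
- seat (a point): Fixed point at the centre of the top of the spring plate when it is not pressed, 89 mm above the table, midway between the dowels. The underside of the seated, unpressed cover is here.
- thick_dowel (a point): Tip of the thick dowel (12 mm across), 105 mm above the table and 30 mm above the deck; 62 mm from the seat's centre.
- thin_dowel (a point): Tip of the thin dowel (8 mm across), 105 mm above the table and 30 mm above the deck; 62 mm from the seat's centre.
- spring_plate (a joint): How far the round steel spring plate (60 mm across) is pushed down, in m: 0 free, 0.014 bottomed, flush with the deck. Its spring is preloaded: it gives way at 4 N and takes 1 N more per mm, so 12 N (the cover's weight included) sinks it 8 mm. The weight of the cover alone does not sink it.
- hub: Bystander: loose round aluminium hub, 92 mm across, 36 mm high, no ears. Origin: centre of the underside.
- sprocket: Bystander: loose steel sprocket, 96 mm across, 26 mm high. Origin: centre of the underside.
- spray_can: Bystander: spray can, 56 mm across, 190 mm high, standing. Origin: centre of the underside.
- drink_can: Bystander: red can, 62 mm across, 115 mm high, standing. Origin: centre of the underside.
- oil_bottle: Bystander: black bottle, 72 mm across, 170 mm high, standing. Origin: centre of the underside.
- wrench: Bystander: open-ended wrench 170 mm long, lying. Origin: middle of the underside.
- tape_roll: Bystander: roll of tape, 100 mm across, 30 mm high, lying flat. Origin: centre of the underside.
Not all that is in view belongs to the job. What is shaped like the cover but purple or yellow is not meant.

How it is judged:
By the outcome, as a careful person would: the job done as asked, in the order asked, and still so for the second after the job is handed in, while the arm keeps its last pose, push and grip.
It also fails if it takes over 54 s, if anything falls off the work surface, if the arm or the gripper's body presses on something with over 40 N, if the wrist force passes 120 N, or if a joint passes its speed limit or range.

### The arm

A 7-joint arm with a two-finger parallel gripper is mounted at the origin on the work surface. World frame = base frame: x ahead of the robot, y to its left, z up, the work surface at z = 0. Lengths are in m, angles in degrees, forces in N, time in s.
With the tool pointing down it reaches from about 0.4 to 0.85 m from the base axis. Payload 4.5 kg.
Tool frame: the origin (TCP) lies midway between the tips of the shut fingers; the grasp point (between the pads) lies pinch_z behind it (pinch_z is the distance from the TCP to the grasp point, in m); z points along the fingers, y is the line along which they close (so a half turn about z gives the same grasp; the last joint's range is limited). The gripper opens to 85 mm and grips with 20 to 120 N. Pads are 22 mm wide; open, the fingers measure 114 mm over their backs; the gripper's body (76 mm by 85 mm) begins 54 mm behind the grasp point. The pads swing forward as they close: fully open they stand 13 mm farther back than shut.
Start: joints at [71.322, 39.483, -11.15, 89.685, 9.013, 51.709, -12.324], TCP at [0.22, -0.585, 0.231] pointing down, gripper open.
Joint ranges: [-172.22, 172.22], [-26.19, 119.32], [-84.43, 86.54], [7.71, 146.69], [-57.33, 237.33], [2.42, 119.75], [-152.13, 152.13]. Speed limits (degrees/s): [147.25, 147.25, 180, 180, 180, 180, 180].

### API

Orientations are given as a 3x3 rotation matrix whose columns are the frame's x, y, z axes.
In Python, from rig import get_state, read_camera, hand_in, pinch_z gives the robot as it stands.
- The arm moves only by the tool servo_tool, never from a script. Its arguments are lists of equal length, an entry for each row: "slide": the shift along the tool's x, y, z as a fraction of full scale, a list of three; "twist": the turn, a rotation vector about the tool's x, y, z as a fraction of full scale, a list of three. In form: {"slide": [[tx, ty, tz], ...], "twist": [[ax, ay, az], ...]}. A call has exactly 5 rows; each row is the pose to reach, as a shift and turn from the pose commanded when the call began, along the tool's axes at that moment; what a row does not reach only later rows make up. Full scale, the value 1, is 0.5 m for a shift and 90 degrees for a turn. A row lasts 1/8 s, in which the tool goes at most 62.5 mm and 10.7 degrees, less where a joint would pass 70% of its speed; a pose out of reach is approached as far as the arm can. A call with a number of a shift or a turn outside -1 to 1 is refused whole. A call with a gripper value outside its range is refused whole. "jaw" is the opening, from 0 (shut) to 1 (fully open), set as the call begins (left out, the last holds). The fingers move at their own pace and stop on an object; "force" is the grip in N (left out, the last holds). Time passes only in rows, so rows that repeat a pose let the fingers close, or fill a call up. It gives the time, the measured TCP pose, the force, the opening and the grip force at its end, in the units of the state.
- get_state(): the state, without advancing time (a new reading comes with each control period).
- read_camera(name): name is "side" or "top"; returns a dict with "pixels" (400x640x3 uint8, red, green, blue), "depth" (400x640 float32, m along the optical axis (not along the pixel's ray), 0 where there is no reading), "vfov" (degrees; the focal length in pixels is half the picture's height over the tangent of half this angle, whatever the lens; pixels are square), "cx", "cy" (the principal point, pixels), "xyz" and "rotation" of the camera in the world. Camera axes: x right, y up, looking along -z (the intrinsics and any distortion apply to the point x, -y, -z); pixel columns grow to the right and rows downward; lengths in m; the calibration is good to about 2 mm. A picture is of the moment at which its call begins.
- hand_in(): hands the job in; it is judged then, once.
The state is a dict: "clock": time; "joint_positions": joint angles; "joint_velocities": joint speeds; "effort": joint torques, N m; "eef_pos": TCP position; "eef_rot": TCP orientation; "wrist_force": force on the tool from outside, world axes, zero at the start; "torque": the same for the moment, N m; "gripper_width": finger opening in m; "finger_force": force on a finger pad.
Only numpy, scipy, OpenCV 4.12 (cv2) and the standard library are available. Lean on these libraries where they do the work, as an engineer would, in place of code of your own. Each camera call takes 0.05 s, during which the arm holds its last target. There are 200 camera calls.

## Working session

There is one attempt and no reset: what is moved stays moved. The work goes in short steps, Python scripts to look and compute and a tool call to move; the robot and the scene stay as the last step left them, time stands still between calls to the robot, and variables do not carry over. Pictures are saved under pics/ and viewed, at most 10 in all, crops included, and the job is handed in when it is done.

Besides the shell and the picture viewer there is one more tool, called after ">>>" by a JSON object that holds its "method" and its "body". servo_tool: Moves the arm, as the interface text tells. Shift numbers are shares of 0.5 m and turn numbers shares of 90 degrees, none past 1 either way. Its arguments: {"type":"object","properties":{"slide":{"type":"array","items":{"type":"array","items":{"type":"number","minimum":-1,"maximum":1}}},"twist":{"type":"array","items":{"type":"array","items":{"type":"number","minimum":-1,"maximum":1}}},"jaw":{"type":"number"},"force":{"type":"number"}},"required":["slide","twist"]}

```bash
mkdir -p pics; cat > h.py <<'E'
import numpy as np, cv2
from rig import get_state, read_camera, pinch_z
def cam(n):
    c=read_camera(n); return c
def save(c,name): cv2.imwrite('pics/'+name,c['pixels'][:,:,::-1])
def cloud(c):
    f=200/np.tan(np.radians(c['vfov'])/2); d=c['depth']
    v,u=np.mgrid[0:400,0:640]
    K=np.array([[f,0,c['cx']],[0,f,c['cy']],[0,0,1.]])
    p=np.stack([u,v],-1).reshape(-1,1,2).astype(np.float64)
    dist=c.get('distortion',None)
    q=cv2.undistortPoints(p,K,np.array(dist,float) if dist is not None else None).reshape(400,640,2)
    P=np.stack([q[...,0]*d,-q[...,1]*d,-d],-1)
    W=P@np.array(c['rotation']).T+np.array(c['xyz'])
    W[d==0]=np.nan
    return W
E
python3 - <<'E'
from h import *
np.set_printoptions(precision=4,suppress=True)
for n in ('top','side'):
    c=cam(n); save(c,n+'0.png'); print({k:v for k,v in c.items() if k not in('pixels','depth')})
    np.savez(n+'0.npz',W=cloud(c),px=c['pixels'])
print(pinch_z,get_state())
E
```

```text
{'vfov': 55.58519113416156, 'cx': 325.1725501587323, 'cy': 199.29049393405606, 'xyz': array([ 0.4263, -0.0322,  1.3914]), 'rotation': array([[ 0.023 ,  0.9933, -0.113 ],
       [-0.9997,  0.0243,  0.0098],
       [ 0.0124,  0.1128,  0.9935]])}
{'vfov': 42.450820394882825, 'cx': 322.93977602871126, 'cy': 196.39821361520575, 'xyz': array([-0.2375,  0.7325,  0.9898]), 'rotation': array([[-0.6978,  0.4334, -0.5703],
       [-0.7159, -0.448 ,  0.5355],
       [-0.0234,  0.7819,  0.6229]])}
0.0187 {'clock': 0.1, 'joint_positions': array([ 71.3231,  39.5276, -11.1459,  89.7388,   9.0129,  51.7094,
       -12.3246]), 'joint_velocities': array([-0.0095, -0.1772,  0.0348, -0.045 ,  0.0461, -0.0061,  0.0451]), 'effort': array([ -0.0034, -54.0605,  -1.2716, -15.8988,   0.0093,   0.0043,
         0.    ]), 'eef_pos': array([ 0.2198, -0.5845,  0.2306]), 'eef_rot': array([[ 0.9359,  0.3521, -0.0007],
       [ 0.3521, -0.9359,  0.0015],
       [-0.0001, -0.0016, -1.    ]]), 'wrist_force': array([-0.2031, -0.2005, -0.2278]), 'torque': array([ 0.0256, -0.0383, -0.0111]), 'finger_force': 0.0, 'gripper_width': 0.08530157391544049}
```

View pics/top0.png

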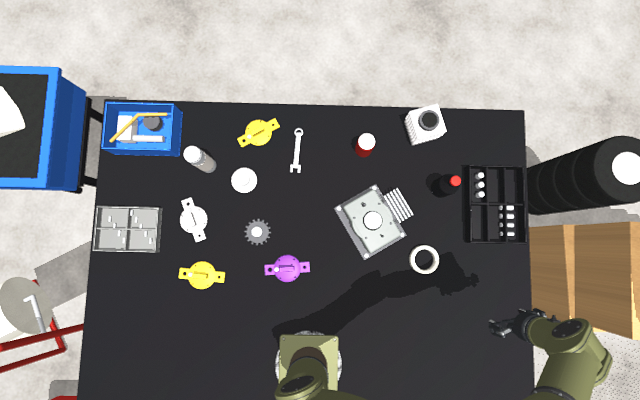

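View pics/side0.png

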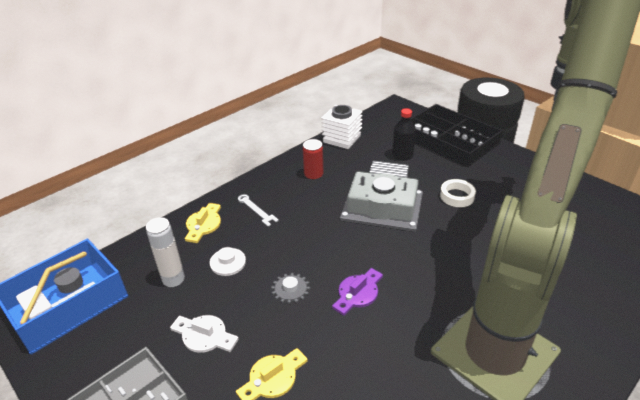

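The top view shows these things that could be taken for the cover:
- Bare aluminium two-eared part at (194,220).
- Yellow two-eared parts at (202,275) and (259,132).
- Purple two-eared part at (287,268).
- Round hub with no ears at (244,180).

I choose (194,220), which is (205,333) in the side view. The crankcase is at (372,221). Next is a close crop plus measurement.

```bash
python3 - <<'E'
from h import *
np.set_printoptions(precision=4,suppress=True)
T=np.load('top0.npz');S=np.load('side0.npz')
def cr(px,u,v,w,h,s): return cv2.resize(px[v:v+h,u:u+w,::-1],None,fx=s,fy=s,interpolation=cv2.INTER_CUBIC)
a=cr(T['px'],165,190,60,60,6.6);b=cr(S['px'],160,300,90,66,6);
c=cr(T['px'],330,175,90,90,4.4); 
o=np.zeros((560,800,3),np.uint8)
a=cv2.resize(a,(260,260));b=cv2.resize(b,(355,260));c=cv2.resize(c,(290,290));d=cv2.resize(cr(S['px'],335,150,95,80,4),(345,290))
o[:260,:260]=a;o[:260,270:625]=b;o[265:555,:290]=c;o[265:555,300:645]=d
cv2.imwrite('pics/crop.png',o)
# cover top cloud both cams
for nm,D,(u0,u1,v0,v1) in (('top',T,(165,225,190,250)),('side',S,(160,250,300,366))):
    W=D['W'][v0:v1,u0:u1].reshape(-1,3); px=D['px'][v0:v1,u0:u1].reshape(-1,3)
    m=(W[:,2]>0.005)&(W[:,2]<0.06); P=W[m]
    lo=P[P[:,2]<0.018]; hi=P[P[:,2]>0.036]
    r=cv2.minAreaRect(P[:,:2].astype(np.float32)*1000); print(nm,m.sum(),'all rect',r)
    print('rib',len(hi),hi.mean(0),cv2.minAreaRect(hi[:,:2].astype(np.float32)*1000), 'tab z',np.nanmedian(W[W[:,2]<0.005,2]))
    pl=P[(P[:,2]>0.0185)&(P[:,2]<0.023)];print('plugz',len(pl),np.median(pl,0))
# crankcase
for nm,D,(u0,u1,v0,v1) in (('top',T,(325,420,175,265)),('side',S,(330,430,140,235))):
    W=D['W'][v0:v1,u0:u1].reshape(-1,3)
    for lo,hi in ((.07,.08),(.084,.094),(.096,.112),(.006,.018)):
        P=W[(W[:,2]>lo)&(W[:,2]<hi)]
        if len(P)>3: print(nm,lo,len(P),'med',np.median(P,0),cv2.minAreaRect(P[:,:2].astype(np.float32)*1000))
E
```

```text
top 786 all rect ((502.8907165527344, 424.8359375), (220.27407836914062, 209.00157165527344), 7.667562484741211)
rib 66 [0.498  0.4296 0.0414] ((498.4622802734375, 429.9146423339844), (48.996002197265625, 16.716243743896484), 19.763452529907227) tab z -0.0007498453528429483
plugz 21 [0.5173 0.4373 0.0199]
side 1534 all rect ((505.3067932128906, 430.22772216796875), (172.7633056640625, 192.653564453125), 56.513282775878906)
rib 153 [0.4969 0.4358 0.0409] ((475.8668212890625, 484.8664855957031), (51.05542755126953, 130.90911865234375), 24.153966903686523) tab z -0.00042187243527047613
plugz 40 [0.5069 0.4459 0.0203]
top 0.07 1608 med [ 0.5029 -0.2099  0.0743] ((522.2425537109375, -237.179443359375), (188.5499267578125, 203.1739044189453), 30.98859214782715)
top 0.084 228 med [ 0.5066 -0.211   0.0882] ((507.20782470703125, -208.8787841796875), (120.58747100830078, 57.91120147705078), 55.81513595581055)
top 0.096 15 med [ 0.5567 -0.1812  0.1005] ((502.1046142578125, -198.9908447265625), (130.57608032226562, 31.272239685058594), 30.36168098449707)
top 0.006 781 med [ 0.4842 -0.1754  0.0109] ((515.923828125, -218.56336975097656), (325.3929138183594, 337.4336853027344), 1.507201910018921)
side 0.07 1464 med [ 0.4961 -0.1975  0.0736] ((560.2952270507812, -291.04754638671875), (187.40977478027344, 347.74664306640625), 32.0122184753418)
side 0.084 234 med [ 0.5068 -0.204   0.0879] ((529.4237060546875, -309.25933837890625), (124.8272476196289, 271.6905517578125), 11.33390998840332)
side 0.096 19 med [ 0.5552 -0.1731  0.1007] ((507.2607421875, -204.33526611328125), (133.6704864501953, 13.203909873962402), 31.960878372192383)
side 0.006 1044 med [ 0.4771 -0.1714  0.0109] ((584.2279663085938, -299.1516418457031), (342.71136474609375, 465.04791259765625), 43.670814514160156)
```

View pics/crop.png

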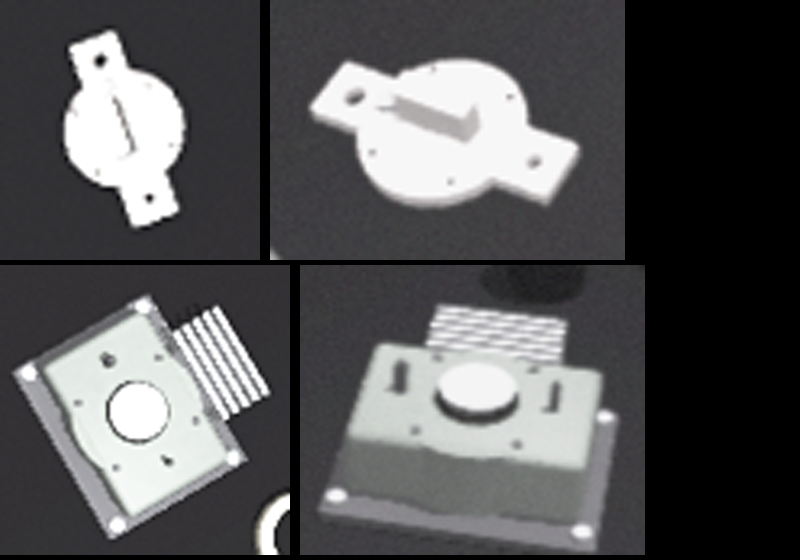

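The crop shows the bare cover with its rib and plug. The larger hole is up-left at about (100,60) in the crop, towards world +x/+y, and the narrow hole is at (150,198). On the crankcase the thick dowel is up-left at (108,360) and the thin one at (167,461). I'll refine the numbers and start moving.

```bash
python3 - <<'E'
from h import *
np.set_printoptions(precision=4,suppress=True)
for nm in ('top','side'):
    D=np.load(nm+'0.npz');W=D['W'].reshape(-1,3)
    def near(c,r,lo,hi): return W[(np.hypot(W[:,0]-c[0],W[:,1]-c[1])<r)&(W[:,2]>lo)&(W[:,2]<hi)]
    R=near((.498,.43),.04,.036,.047); print(nm,'rib',cv2.minAreaRect((R[:,:2]*1000).astype(np.float32)),R[:,2].max())
    C=near((.498,.43),.1,.005,.047); print('  cover all',cv2.minAreaRect((C[:,:2]*1000).astype(np.float32)))
    P=near((.505,-.209),.036,.085,.093); print('  plate',cv2.minEnclosingCircle((P[:,:2]*1000).astype(np.float32)),P[:,:2].mean(0),np.median(P[:,2]))
    for n,c in (('thick',(.557,-.18)),('thin',(.451,-.24))):
        d=near(c,.02,.094,.112); print('  ',n,len(d),d.mean(0) if len(d) else '', d[:,2].max() if len(d) else '')
E
```

```text
top rib ((498.4623107910156, 429.9146423339844), (48.996063232421875, 16.716243743896484), 19.76344871520996) 0.04640509623748379
  cover all ((506.5856628417969, 425.36761474609375), (190.73239135742188, 167.09423828125), 44.30118179321289)
  plate ((506.5975341796875, -210.935546875), 29.609594345092773) [ 0.5063 -0.2102] 0.08845657103671511
   thick 10 [ 0.5594 -0.1781  0.1012] 0.10533770200698767
   thin 4 [ 0.4543 -0.2423  0.0998] 0.10247233255829791
side rib ((498.4422607421875, 433.6629638671875), (51.27206802368164, 20.027929306030273), 21.653255462646484) 0.046198375462125685
  cover all ((494.2876892089844, 428.44964599609375), (160.93069458007812, 149.28489685058594), 61.92914581298828)
  plate ((505.4323425292969, -208.88638305664062), 33.381744384765625) [ 0.5061 -0.2051] 0.08815721221434847
   thick 13 [ 0.5594 -0.1711  0.1008] 0.10706023194860936
   thin 8 [ 0.4529 -0.2371  0.0994] 0.10238249387909615
```

>>> {"method": "servo_tool", "body": {"slide": [[0.1,-0.05,-0.05],[0.2,-0.1,-0.1],[0.3,-0.2,-0.1],[0.36,-0.3,-0.1],[0.4,-0.4,-0.1]], "twist": [[0,0,0],[0,0,0],[0,0,0],[0,0,0],[0,0,0]]}}

```text
clock: 0.72
eef_pos: [0.3379, -0.3247, 0.2811]
eef_rot: [[0.935, 0.354, 0.001], [0.354, -0.935, 0.001], [0.001, -0.0, -1.0]]
wrist_force: [0.9, -0.0, -1.4]
gripper_width: 0.0853
finger_force: 0.0
```

>>> {"method": "servo_tool", "body": {"slide": [[0.056,-0.087,0],[0.111,-0.174,0],[0.167,-0.261,0],[0.222,-0.348,0],[0.278,-0.435,0]], "twist": [[0,0,0],[0,0,0],[0,0,0],[0,0,0],[0,0,0]]}}

```text
clock: 1.35
eef_pos: [0.3904, -0.0733, 0.2813]
eef_rot: [[0.936, 0.352, 0.0], [0.352, -0.936, -0.0], [0.0, 0.0, -1.0]]
wrist_force: [1.8, -0.1, 1.1]
gripper_width: 0.0854
finger_force: 0.0
```

>>> {"method": "servo_tool", "body": {"slide": [[0.056,-0.087,0],[0.111,-0.174,0],[0.167,-0.261,0],[0.222,-0.348,0],[0.278,-0.435,0]], "twist": [[0,0,0],[0,0,0],[0,0,0],[0,0,0],[0,0,0]]}}

```text
clock: 1.98
eef_pos: [0.4439, 0.1791, 0.2811]
eef_rot: [[0.936, 0.352, -0.0], [0.352, -0.936, -0.001], [-0.001, 0.0, -1.0]]
wrist_force: [0.9, -0.5, 0.1]
gripper_width: 0.0853
finger_force: 0.0
```

>>> {"method": "servo_tool", "body": {"slide": [[0.056,-0.087,0],[0.111,-0.174,0],[0.167,-0.261,0.05],[0.222,-0.348,0.1],[0.278,-0.435,0.16]], "twist": [[0,0,0],[0,0,0],[0,0,0],[0,0,0],[0,0,0]]}}

```text
clock: 2.6
eef_pos: [0.4978, 0.4317, 0.2004]
eef_rot: [[0.936, 0.352, 0.001], [0.352, -0.936, -0.0], [0.0, 0.0, -1.0]]
wrist_force: [0.4, 0.5, 0.9]
gripper_width: 0.0854
finger_force: 0.0
```

```bash
python3 - <<'E'
from h import *
print(get_state()['joint_positions'],get_state()['eef_pos'])
t=cam('top');s=cam('side')
o=np.hstack([cv2.resize(t['pixels'][150:280,130:270],(400,371)),cv2.resize(s['pixels'][210:390,120:300],(380,371))])
cv2.imwrite('pics/above.png',o[:,:,::-1])
E
```

```text
[ -38.26729158   44.24281496  -12.81708524   85.07692329   11.37151829
   51.93971858 -123.97789919] [0.49775001 0.43174101 0.20035667]
```

>>> {"method": "servo_tool", "body": {"slide": [[0,0,0.1],[0,0,0.2],[0,0,0.27],[0,0,0.32],[0,0,0.32]], "twist": [[0,0,0],[0,0,0],[0,0,0],[0,0,0],[0,0,0]], "jaw": 0.7}}

```text
clock: 3.32
eef_pos: [0.4961, 0.4282, 0.0393]
eef_rot: [[0.936, 0.352, -0.003], [0.352, -0.936, -0.004], [-0.005, 0.003, -1.0]]
wrist_force: [-0.4, -0.6, 0.2]
gripper_width: 0.0598
finger_force: 0.0
```

```bash
python3 - <<'E'
from h import *
print(get_state()['eef_pos'])
t=cam('top');s=cam('side')
o=np.hstack([cv2.resize(t['pixels'][160:270,140:250],(380,380)),cv2.resize(s['pixels'][250:390,130:280],(407,380))])
cv2.imwrite('pics/above2.png',o[:,:,::-1])
E
```

```text
[0.49611224 0.42815845 0.0393078 ]
```

View pics/above2.png

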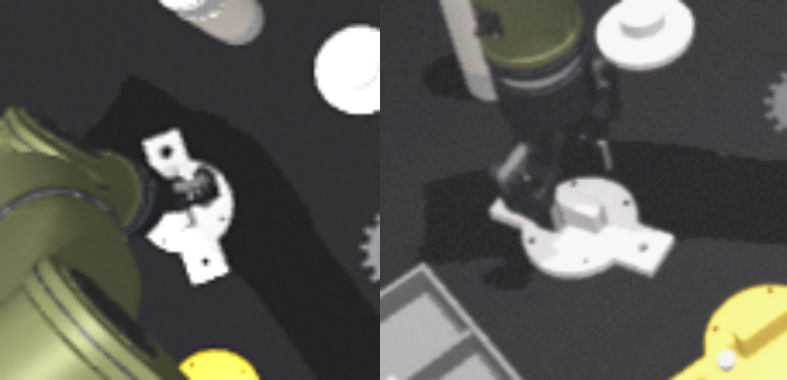

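The rib stands between the open fingers, at about (585,205) on the side half. I correct a few mm, lower and close.

>>> {"method": "servo_tool", "body": {"slide": [[0.006,-0.004,0.01],[0.006,-0.004,0.03],[0.006,-0.004,0.044],[0.006,-0.004,0.044],[0.006,-0.004,0.044]], "twist": [[0,0,0],[0,0,0],[0,0,0],[0,0,0],[0,0,0]]}}

```text
clock: 4.05
eef_pos: [0.4995, 0.4331, 0.0192]
eef_rot: [[0.936, 0.352, 0.0], [0.352, -0.936, -0.0], [0.0, 0.0, -1.0]]
wrist_force: [0.6, -0.1, 0.2]
gripper_width: 0.0595
finger_force: 0.0
```

>>> {"method": "servo_tool", "body": {"slide": [[-0.003,0.002,0.004],[-0.003,0.002,0.004],[-0.003,0.002,0.004],[-0.003,0.002,0.004],[-0.003,0.002,0.004]], "twist": [[0,0,0],[0,0,0],[0,0,0],[0,0,0],[0,0,0]], "jaw": 0, "force": 70}}

```text
clock: 4.68
eef_pos: [0.4986, 0.4318, 0.0175]
eef_rot: [[0.936, 0.352, 0.0], [0.352, -0.936, 0.0], [0.0, -0.0, -1.0]]
wrist_force: [-0.5, -0.1, 1.9]
gripper_width: 0.0149
finger_force: 70.4
```

>>> {"method": "servo_tool", "body": {"slide": [[0,0,0],[0,0,0],[0,0,0],[0,0,0],[0,0,0]], "twist": [[0,0,0],[0,0,0],[0,0,0],[0,0,0],[0,0,0]]}}

```text
clock: 5.3
eef_pos: [0.4986, 0.4318, 0.0175]
eef_rot: [[0.936, 0.352, 0.0], [0.352, -0.936, 0.0], [0.0, -0.0, -1.0]]
wrist_force: [0.4, -1.6, 4.7]
gripper_width: 0.0148
finger_force: 70.6
```

>>> {"method": "servo_tool", "body": {"slide": [[0,0,-0.04],[0,0,-0.12],[0,0,-0.2],[0,0,-0.28],[0,0,-0.36]], "twist": [[0,0,0],[0,0,0],[0,0,0],[0,0,0],[0,0,0]]}}

```text
clock: 5.92
eef_pos: [0.498, 0.4312, 0.199]
eef_rot: [[0.936, 0.352, -0.001], [0.352, -0.936, -0.0], [-0.001, 0.0, -1.0]]
wrist_force: [-0.4, 0.0, -2.5]
gripper_width: 0.0148
finger_force: 69.6
```

>>> {"method": "servo_tool", "body": {"slide": [[0,0,0],[0,0,0],[0,0,0],[0,0,0],[0,0,0]], "twist": [[0,0,-0.03],[0,0,-0.07],[0,0,-0.1],[0,0,-0.122],[0,0,-0.122]]}}

```text
clock: 6.55
eef_pos: [0.498, 0.4311, 0.1965]
eef_rot: [[0.852, 0.524, -0.001], [0.524, -0.852, -0.001], [-0.002, 0.0, -1.0]]
wrist_force: [0.3, 0.6, -2.5]
gripper_width: 0.0149
finger_force: 69.6
```

>>> {"method": "servo_tool", "body": {"slide": [[-0.03,0.05,0],[-0.075,0.125,0],[-0.12,0.201,0],[-0.17,0.285,0],[-0.22,0.368,0]], "twist": [[0,0,0],[0,0,0],[0,0,0],[0,0,0],[0,0,0]]}}

```text
clock: 7.18
eef_pos: [0.5011, 0.2157, 0.1972]
eef_rot: [[0.852, 0.524, 0.0], [0.524, -0.852, -0.0], [0.0, 0.0, -1.0]]
wrist_force: [0.5, -0.9, -1.9]
gripper_width: 0.0149
finger_force: 69.7
```

>>> {"method": "servo_tool", "body": {"slide": [[-0.05,0.084,0],[-0.1,0.167,0],[-0.15,0.251,0],[-0.2,0.334,0],[-0.24,0.401,0]], "twist": [[0,0,0],[0,0,0],[0,0,0],[0,0,0],[0,0,0]]}}

```text
clock: 7.8
eef_pos: [0.5038, -0.0188, 0.1973]
eef_rot: [[0.853, 0.522, 0.0], [0.522, -0.853, -0.001], [-0.0, 0.001, -1.0]]
wrist_force: [-0.5, -0.2, -2.7]
gripper_width: 0.0145
finger_force: 69.7
```

>>> {"method": "servo_tool", "body": {"slide": [[-0.05,0.082,0],[-0.1,0.164,0],[-0.15,0.246,0],[-0.18,0.3,0],[-0.196,0.328,0]], "twist": [[0,0,0],[0,0,0],[0,0,0],[0,0,0],[0,0,0]]}}

```text
clock: 8.43
eef_pos: [0.506, -0.2096, 0.1971]
eef_rot: [[0.853, 0.521, -0.0], [0.521, -0.853, -0.001], [-0.001, 0.0, -1.0]]
wrist_force: [-0.8, 0.1, -2.6]
gripper_width: 0.0148
finger_force: 69.7
```

```bash
python3 - <<'E'
from h import *
np.set_printoptions(precision=4,suppress=True)
s0=get_state();print(s0['eef_pos'],s0['joint_positions'],s0['wrist_force'])
D={}
for n in ('top','side'):
    c=cam(n); D[n]=c; np.savez(n+'1.npz',W=cloud(c),px=c['pixels'])
o=np.hstack([cv2.resize(D['top']['pixels'][150:280,310:440],(390,390)),cv2.resize(D['side']['pixels'][60:240,320:500],(390,390))])
cv2.imwrite('pics/seat1.png',o[:,:,::-1])
E
```

```text
[ 0.506  -0.2096  0.1971] [ 30.7667  37.3167 -21.6888 104.932   19.8312  41.494  -60.4919] [-0.8219  0.0638 -2.5851]
```

View pics/seat1.png

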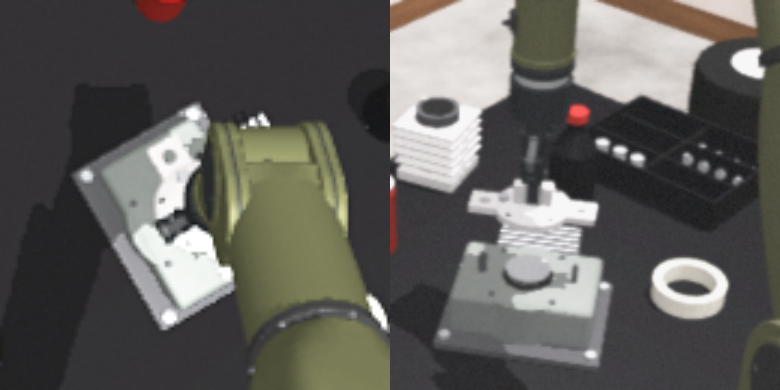

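The cover hangs over the crankcase with the wide hole on the thick-dowel side, at (168,157) in the left half. I lower it close to the tips and compare.

>>> {"method": "servo_tool", "body": {"slide": [[0,0,0.04],[0,0,0.08],[0,0,0.11],[0,0,0.128],[0,0,0.128]], "twist": [[0,0,0],[0,0,0],[0,0,0],[0,0,0],[0,0,0]]}}

```text
clock: 9.15
eef_pos: [0.5063, -0.2067, 0.1329]
eef_rot: [[0.851, 0.525, -0.001], [0.525, -0.851, 0.0], [-0.0, -0.001, -1.0]]
wrist_force: [-0.9, 0.1, -2.5]
gripper_width: 0.0145
finger_force: 69.8
```

>>> {"method": "servo_tool", "body": {"slide": [[0,0,0],[0,0,0],[0,0,0],[0,0,0],[0,0,0]], "twist": [[0,0,0],[0,0,0],[0,0,0],[0,0,0],[0,0,0]]}}

```text
clock: 9.78
eef_pos: [0.5065, -0.2075, 0.1334]
eef_rot: [[0.852, 0.524, 0.0], [0.524, -0.852, -0.0], [0.0, 0.0, -1.0]]
wrist_force: [0.5, 0.2, -2.7]
gripper_width: 0.0147
finger_force: 69.8
```

```bash
python3 - <<'E'
from h import *
np.set_printoptions(precision=4,suppress=True)
s0=get_state();p=s0['eef_pos'];R=s0['eef_rot'];print(p,s0['wrist_force'])
D={}
for n in ('top','side'):
    c=cam(n); W=cloud(c); np.savez(n+'2.npz',W=W,px=c['pixels']); D[n]=c
    f=200/np.tan(np.radians(c['vfov'])/2)
    ax=R[:,0]
    for nm,s in (('wide',1),('narrow',-1)):
        X=np.array([p[0],p[1],.125])+s*.062*ax
        q=(X-c['xyz'])@c['rotation']; u=c['cx']+f*q[0]/-q[2]; v=c['cy']-f*q[1]/-q[2]
        print(n,nm,'predicted px of hole top',round(u,1),round(v,1),'dist',-q[2],'mm/px',-q[2]/f*1000)
    V=W.reshape(-1,3); L=(V-p)@R
    m=(abs(L[:,0])<.09)&(abs(L[:,1])<.06)&(abs(V[:,2]-.125)<.008)
    print('  pts',m.sum(), 'L x',np.percentile(L[m,0],[0,1,99,100]),'y',np.percentile(L[m,1],[1,99]),np.median(V[m,2]))
    for s in (1,-1):
        e=L[m&(s*L[:,0]>.052)]; print('  ear',s,len(e),'x',e[:,0].min(),e[:,0].max(),'y',np.percentile(e[:,1],[2,98])) if len(e) else 0
o=np.hstack([cv2.resize(D['top']['pixels'][170:260,330:420],(400,400),interpolation=cv2.INTER_CUBIC),cv2.resize(D['side']['pixels'][130:220,335:425],(400,400),interpolation=cv2.INTER_CUBIC)])
cv2.imwrite('pics/seat2.png',o[:,:,::-1])
E
```

```text
[ 0.5065 -0.2075  0.1334] [ 0.4698  0.1827 -2.7377]
top wide predicted px of hole top 363.9 203.5 dist 1.2746380567627358 mm/px 3.3591495501991466
top narrow predicted px of hole top 383.0 235.5 dist 1.2633406867946804 mm/px 3.3293767413258504
  pts 292 L x [-0.0804 -0.0784  0.0788  0.0797] y [-0.0439  0.0157] 0.12616161895366906
  ear 1 77 x 0.05223227944205588 0.07967961411284433 y [-0.0193  0.0159]
  ear -1 25 x -0.08044818568165214 -0.05340232150242454 y [-0.0179 -0.0048]
side wide predicted px of hole top 362.6 170.0 dist 1.4790616334357172 mm/px 2.8722248311937095
side narrow predicted px of hole top 405.9 175.5 dist 1.4536127663595768 mm/px 2.8228050732272707
  pts 631 L x [-0.0766 -0.0753  0.0805  0.083 ] y [-0.0511  0.0263] 0.12548453830071415
  ear 1 93 x 0.052221506634362515 0.08295465161903441 y [-0.0252  0.014 ]
  ear -1 84 x -0.07661842986003092 -0.052077380964472036 y [-0.0227  0.0148]
```

View pics/seat2.png

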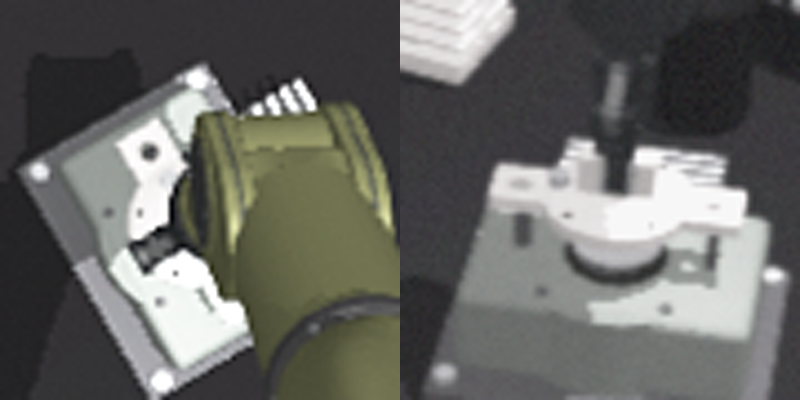

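```bash
cat > fit.py <<'E'
from h import *
from scipy.optimize import least_squares
np.set_printoptions(precision=4,suppress=True)
C={n:cam(n) for n in ('top','side')}
def proj(c,X):
    f=200/np.tan(np.radians(c['vfov'])/2); q=(X-c['xyz'])@c['rotation']
    return np.stack([c['cx']+f*q[...,0]/-q[...,2],c['cy']-f*q[...,1]/-q[...,2]],-1)
def blob(g,u,v,r,dark=True):
    w=g[int(v)-r:int(v)+r+1,int(u)-r:int(u)+r+1].astype(float); bg=np.percentile(w,70)
    k=np.clip(bg-w-25,0,None); yy,xx=np.mgrid[int(v)-r:int(v)+r+1,int(u)-r:int(u)+r+1]
    return np.array([(k*xx).sum(),(k*yy).sum()])/k.sum(),k.sum()/ (bg+1)
E
python3 - <<'E'
from fit import *
S=np.array([.5063,-.2085]); a=np.radians(31.5); ax=np.array([np.cos(a),np.sin(a),0])
for n in ('top','side'):
    g=cv2.cvtColor(np.load(n+'0.npz')['px'],cv2.COLOR_RGB2GRAY); c=C[n]; obs=[];axs=[]
    for s in (1,-1):
        b=np.array([*S,0])+s*.062*ax; zs=np.linspace(.077,.104,10)
        pr=proj(c,np.stack([b+[0,0,z] for z in zs])).mean(0)
        o,wt=blob(g,*pr,7 if n=='side' else 5); obs.append(o-pr); print(n,s,'pred',pr,'obs-pred px',o-pr,wt)
    d=np.mean(obs,0)
    J=np.stack([(proj(c,np.array([*S,.09])+e)-proj(c,np.array([*S,.09])))/.001 for e in np.eye(3)[:2]*.001],1)
    print('  seat in this cam',S+np.linalg.solve(J,d))
st=get_state();p=st['eef_pos'];R=st['eef_rot']
g=cv2.cvtColor(np.load('top2.npz')['px'],cv2.COLOR_RGB2GRAY);c=C['top']
X=np.array([p[0],p[1],.1255])+.062*R[:,0]
pr=proj(c,X);o,wt=blob(g,*pr,4);J=np.stack([(proj(c,X+e)-pr)/.001 for e in np.eye(3)[:2]*.001],1)
dw=np.linalg.solve(J,o-pr);print('top wide hole px',o,pr,'cover centre in top',p[:2]+dw,wt)
print(g[198:211,357:371])
E
```

```text
top 1 pred [363.0761 204.5699] obs-pred px [-0.1444 -0.3897] 6.568376068376068
top -1 pred [381.6347 235.7889] obs-pred px [-0.1838 -0.4744] 3.3360655737704916
  seat in this cam [ 0.5078 -0.2079]
side 1 pred [362.5876 179.5065] obs-pred px [-0.5571 -0.5044] 17.704225352112676
side -1 pred [405.2128 185.0753] obs-pred px [-0.472  -0.3514] 10.326568265682655
  seat in this cam [ 0.5087 -0.209 ]
top wide hole px [363.0391 203.5211] [363.8832 203.5114] cover centre in top [ 0.5063 -0.2046] 6.52191235059761
[[118 136 142 153 176 208 241 252 247 216 160 181 232 236]
 [141 154 175 206 242 254 252 250 250 247 214 147 188 238]
 [153 195 242 254 251 251 250 250 249 251 242 160 182 234]
 [206 241 252 251 250 243 238 247 250 250 246 215 154 182]
 [255 253 250 250 237 170 159 176 231 251 251 244 179 150]
 [234 252 250 246 200 126  86  76 168 246 250 247 217 160]
 [204 252 251 249 208  80  70  88 154 242 250 250 249 190]
 [172 233 253 250 229 128  95 109 207 252 250 248 248 201]
 [152 204 253 252 252 240 207 211 249 251 248 243 245 237]
 [156 173 229 251 251 251 252 251 248 243 241 237 242 247]
 [157 153 170 232 252 250 249 246 241 235 228 229 241 230]
 [154 154 151 202 252 250 247 240 236 226 225 224 216 155]
 [156 155 152 171 230 248 240 240 233 211 228 227 185  56]]
```

Both cameras now agree on the seat, near (0.508,-0.2085). The cover needs about 4 mm along tool +y. I'll shift it and come down gently.

>>> {"method": "servo_tool", "body": {"slide": [[-0.001,0.008,0],[-0.001,0.008,0.01],[-0.001,0.008,0.018],[-0.001,0.008,0.022],[-0.001,0.008,0.026]], "twist": [[0,0,0],[0,0,0],[0,0,0],[0,0,0],[0,0,0]]}}

```text
clock: 10.6
eef_pos: [0.5081, -0.211, 0.1201]
eef_rot: [[0.852, 0.524, -0.0], [0.524, -0.852, 0.0], [-0.0, -0.0, -1.0]]
wrist_force: [-0.6, -0.9, -2.5]
gripper_width: 0.0148
finger_force: 69.8
```

>>> {"method": "servo_tool", "body": {"slide": [[0,0,0.002],[0,0,0.004],[0,0,0.006],[0,0,0.006],[0,0,0.006]], "twist": [[0,0,0],[0,0,0],[0,0,0],[0,0,0],[0,0,0]]}}

```text
clock: 11.22
eef_pos: [0.5082, -0.2111, 0.1174]
eef_rot: [[0.852, 0.524, 0.0], [0.524, -0.852, -0.0], [0.0, 0.0, -1.0]]
wrist_force: [-0.7, 0.9, -2.8]
gripper_width: 0.0149
finger_force: 69.8
```

>>> {"method": "servo_tool", "body": {"slide": [[0,0,0.003],[0,0,0.006],[0,0,0.009],[0,0,0.009],[0,0,0.009]], "twist": [[0,0,0],[0,0,0],[0,0,0],[0,0,0],[0,0,0]]}}

```text
clock: 11.85
eef_pos: [0.508, -0.211, 0.1127]
eef_rot: [[0.852, 0.524, -0.0], [0.524, -0.852, 0.0], [-0.0, -0.0, -1.0]]
wrist_force: [-0.3, 1.4, -2.6]
gripper_width: 0.0144
finger_force: 69.6
```

>>> {"method": "servo_tool", "body": {"slide": [[0,0,0.003],[0,0,0.006],[0,0,0.007],[0,0,0.007],[0,0,0.007]], "twist": [[0,0,0],[0,0,0],[0,0,0],[0,0,0],[0,0,0]]}}

```text
clock: 12.48
eef_pos: [0.508, -0.211, 0.1092]
eef_rot: [[0.852, 0.524, -0.0], [0.524, -0.852, 0.0], [-0.0, -0.0, -1.0]]
wrist_force: [-1.5, 0.6, -2.6]
gripper_width: 0.0145
finger_force: 69.6
```

```bash
python3 - <<'E'
from h import *
s=get_state();print(s['eef_pos'],s['wrist_force'],s['torque'])
t=cam('top');c=cam('side')
o=np.hstack([cv2.resize(t['pixels'][170:260,330:420],(400,400),interpolation=cv2.INTER_CUBIC),cv2.resize(c['pixels'][130:220,335:425],(400,400),interpolation=cv2.INTER_CUBIC)])
cv2.imwrite('pics/seat3.png',o[:,:,::-1])
E
```

```text
[ 0.50797131 -0.21103583  0.10923245] [-1.50242354  0.62342278 -2.59801216] [ 0.12765696  0.2853365  -0.05412218]
```

View pics/seat3.png

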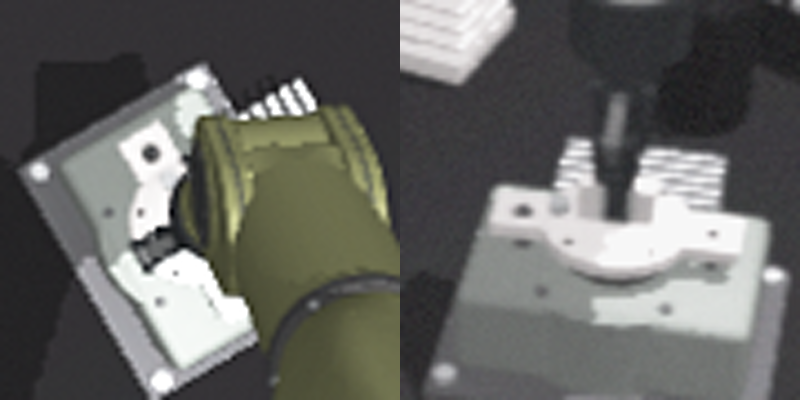

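The dowel tips are visible inside the holes, at (522,210) and (713,233) in the side half, and the forces are only the cover's weight. Now I press slowly.

>>> {"method": "servo_tool", "body": {"slide": [[0,0,0.002],[0,0,0.004],[0,0,0.006],[0,0,0.008],[0,0,0.01]], "twist": [[0,0,0],[0,0,0],[0,0,0],[0,0,0],[0,0,0]]}}

```text
clock: 13.2
eef_pos: [0.508, -0.2111, 0.1045]
eef_rot: [[0.852, 0.524, -0.0], [0.524, -0.852, -0.0], [-0.0, 0.0, -1.0]]
wrist_force: [-3.4, 1.8, 4.0]
gripper_width: 0.0149
finger_force: 70.3
```

>>> {"method": "servo_tool", "body": {"slide": [[0,0,0.001],[0,0,0.002],[0,0,0.003],[0,0,0.004],[0,0,0.004]], "twist": [[0,0,0],[0,0,0],[0,0,0],[0,0,0],[0,0,0]]}}

```text
clock: 13.82
eef_pos: [0.508, -0.2111, 0.1024]
eef_rot: [[0.852, 0.524, -0.0], [0.524, -0.852, -0.0], [-0.0, 0.0, -1.0]]
wrist_force: [-3.7, 1.4, 4.9]
gripper_width: 0.0147
finger_force: 70.6
```

Some side force remains, so I ease the cover about 1 mm towards tool -y and -x and push on.

>>> {"method": "servo_tool", "body": {"slide": [[-0.001,-0.001,0],[-0.001,-0.002,0.002],[-0.001,-0.002,0.003],[-0.001,-0.002,0.004],[-0.001,-0.002,0.004]], "twist": [[0,0,0],[0,0,0],[0,0,0],[0,0,0],[0,0,0]]}}

```text
clock: 14.45
eef_pos: [0.5079, -0.211, 0.1008]
eef_rot: [[0.852, 0.524, 0.002], [0.524, -0.852, -0.001], [0.001, 0.002, -1.0]]
wrist_force: [-3.3, -0.5, 6.5]
gripper_width: 0.0145
finger_force: 71.0
```

```bash
python3 - <<'E'
from rig import *
import numpy as np
for i in range(4):
    s=get_state();print(s['eef_pos'].round(4),s['wrist_force'].round(2),s['torque'].round(2)); read_camera('side')
E
```

```text
[ 0.5079 -0.211   0.1008] [-3.34 -0.52  6.49] [ 0.08  0.66 -0.08]
[ 0.508  -0.2111  0.1008] [-2.96  0.23  6.8 ] [ 0.1   0.63 -0.04]
[ 0.508  -0.211   0.1008] [-3.55  0.17  6.39] [ 0.17  0.63 -0.08]
[ 0.508  -0.211   0.1008] [-1.52  0.35  6.68] [ 0.11  0.63 -0.08]
```

>>> {"method": "servo_tool", "body": {"slide": [[0,0,0.001],[0,0,0.002],[0,0,0.003],[0,0,0.004],[0,0,0.005]], "twist": [[0,0,0],[0,0,0],[0,0,0],[0,0,0],[0,0,0]]}}

```text
clock: 15.28
eef_pos: [0.508, -0.2111, 0.0986]
eef_rot: [[0.852, 0.524, 0.002], [0.524, -0.852, -0.001], [0.001, 0.002, -1.0]]
wrist_force: [-3.4, 1.0, 9.0]
gripper_width: 0.0143
finger_force: 71.3
```

>>> {"method": "servo_tool", "body": {"slide": [[0,0,0],[0,0,0],[0,0,0],[0,0,0],[0,0,0]], "twist": [[0,0,0],[0,0,0],[0,0,0],[0,0,0],[0,0,0]]}}

```text
clock: 15.9
eef_pos: [0.508, -0.2111, 0.0986]
eef_rot: [[0.852, 0.524, 0.002], [0.524, -0.852, -0.001], [0.001, 0.002, -1.0]]
wrist_force: [-3.9, 0.0, 8.1]
gripper_width: 0.0144
finger_force: 71.3
```

```bash
python3 - <<'E'
from rig import *
import numpy as np
for i in range(4):
    s=get_state();print(s['eef_pos'].round(4),s['wrist_force'].round(2),s['torque'].round(2)); c=read_camera('side')
import h; h.np.save  # keep picture
import cv2
t=read_camera('top')
o=np.hstack([cv2.resize(t['pixels'][170:260,330:420],(400,400),interpolation=cv2.INTER_CUBIC),cv2.resize(c['pixels'][130:220,335:425],(400,400),interpolation=cv2.INTER_CUBIC)])
cv2.imwrite('pics/press.png',o[:,:,::-1])
W=h.cloud(c);p=s['eef_pos'];R=s['eef_rot'];L=(W.reshape(-1,3)-p)@R;V=W.reshape(-1,3)
for sg in (1,-1):
    m=(sg*L[:,0]>.052)&(sg*L[:,0]<.075)&(abs(L[:,1]+.002)<.012)&(V[:,2]>.08)&(V[:,2]<.105); print(sg,m.sum(),np.median(V[m,2]))
E
```

```text
[ 0.508  -0.2111  0.0986] [-3.87  0.01  8.14] [ 0.14  0.81 -0.1 ]
[ 0.508  -0.2111  0.0986] [-3.04  0.33  8.53] [ 0.13  0.76 -0.13]
[ 0.5079 -0.2111  0.0986] [-2.73  1.83  8.77] [ 0.14  0.75 -0.06]
[ 0.508  -0.211   0.0986] [-3.57  0.41  9.02] [ 0.16  0.79 -0.07]
1 46 0.09110158638933485
-1 44 0.09090425942945624
```

View pics/press.png

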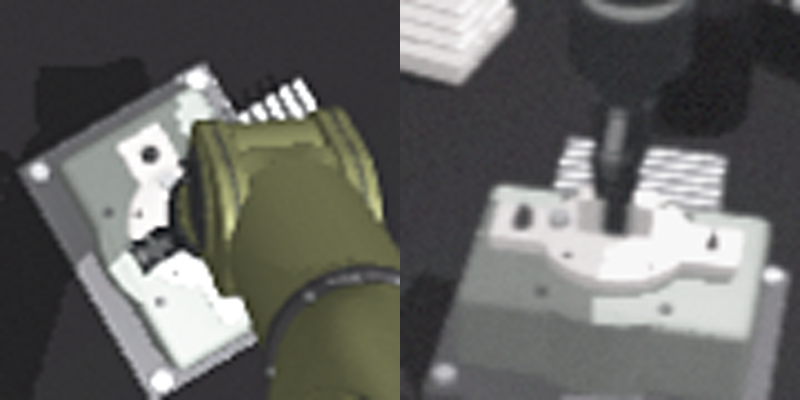

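Both dowels stand through their holes, at (522,215) and (712,240) in the side half. The push is about 11.2 N, so I add 0.5 mm and hold.

>>> {"method": "servo_tool", "body": {"slide": [[0,0,0.001],[0,0,0.001],[0,0,0.001],[0,0,0.001],[0,0,0.001]], "twist": [[0,0,0],[0,0,0],[0,0,0],[0,0,0],[0,0,0]]}}

```text
clock: 16.77
eef_pos: [0.508, -0.2111, 0.0981]
eef_rot: [[0.852, 0.524, 0.002], [0.524, -0.852, -0.001], [0.001, 0.002, -1.0]]
wrist_force: [-4.1, 0.4, 9.7]
gripper_width: 0.0151
finger_force: 71.3
```

>>> {"method": "servo_tool", "body": {"slide": [[0,0,0],[0,0,0],[0,0,0],[0,0,0],[0,0,0]], "twist": [[0,0,0],[0,0,0],[0,0,0],[0,0,0],[0,0,0]]}}

```text
clock: 17.4
eef_pos: [0.508, -0.211, 0.0982]
eef_rot: [[0.852, 0.524, 0.002], [0.524, -0.852, -0.001], [0.001, 0.002, -1.0]]
wrist_force: [-3.3, 1.6, 9.5]
gripper_width: 0.0145
finger_force: 71.3
```

>>> {"method": "servo_tool", "body": {"slide": [[0,0,0],[0,0,0],[0,0,0],[0,0,0],[0,0,0]], "twist": [[0,0,0],[0,0,0],[0,0,0],[0,0,0],[0,0,0]]}}

```text
clock: 18.02
eef_pos: [0.508, -0.211, 0.0981]
eef_rot: [[0.852, 0.524, 0.002], [0.524, -0.852, -0.001], [0.001, 0.002, -1.0]]
wrist_force: [-3.4, 0.8, 9.8]
gripper_width: 0.0144
finger_force: 71.3
```

>>> {"method": "servo_tool", "body": {"slide": [[0,0,0],[0,0,0],[0,0,0],[0,0,0],[0,0,0]], "twist": [[0,0,0],[0,0,0],[0,0,0],[0,0,0],[0,0,0]]}}

```text
clock: 18.65
eef_pos: [0.508, -0.211, 0.0981]
eef_rot: [[0.852, 0.524, 0.002], [0.524, -0.852, -0.001], [0.001, 0.002, -1.0]]
wrist_force: [-3.1, 1.1, 10.1]
gripper_width: 0.0146
finger_force: 71.3
```

>>> {"method": "servo_tool", "body": {"slide": [[0,0,0],[0,0,0],[0,0,0],[0,0,0],[0,0,0]], "twist": [[0,0,0],[0,0,0],[0,0,0],[0,0,0],[0,0,0]]}}

```text
clock: 19.27
eef_pos: [0.508, -0.211, 0.0981]
eef_rot: [[0.852, 0.524, 0.002], [0.524, -0.852, -0.001], [0.001, 0.002, -1.0]]
wrist_force: [-3.4, -0.1, 10.1]
gripper_width: 0.0145
finger_force: 71.3
```

>>> {"method": "servo_tool", "body": {"slide": [[0,0,0],[0,0,0],[0,0,0],[0,0,0],[0,0,0]], "twist": [[0,0,0],[0,0,0],[0,0,0],[0,0,0],[0,0,0]]}}

```text
clock: 19.9
eef_pos: [0.508, -0.211, 0.0982]
eef_rot: [[0.852, 0.524, 0.002], [0.524, -0.852, -0.001], [0.001, 0.002, -1.0]]
wrist_force: [-3.4, 0.9, 9.3]
gripper_width: 0.0148
finger_force: 71.3
```

>>> {"method": "servo_tool", "body": {"slide": [[0,0,0],[0,0,0],[0,0,0],[0,0,0],[0,0,0]], "twist": [[0,0,0],[0,0,0],[0,0,0],[0,0,0],[0,0,0]]}}

```text
clock: 20.52
eef_pos: [0.508, -0.2111, 0.0981]
eef_rot: [[0.852, 0.524, 0.002], [0.524, -0.852, -0.001], [0.001, 0.002, -1.0]]
wrist_force: [-3.2, 1.2, 9.0]
gripper_width: 0.0141
finger_force: 71.3
```

The wrist force has held at about 9.6 N for nearly 4 s. With the cover's weight of about 2.5 N, that makes roughly 12 N on the plate. I'm handing it in.

```bash
python3 -c "
from rig import *
print(hand_in())"
```

```text
the job is handed in; nothing more can be done
None
```

The cover is seated with both dowels through their holes and pressed about 8 mm down at roughly 12 N, held steady for nearly 4 s and still gripped when I handed the job in; the judge's verdict was not shown.

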